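# Lay out the hub parts on the bench mat

### The job

Lay out the wheel-hub parts from the cardboard on the dull green mat: put the ball bearing flat on the middle of the square metal base plate and stand the brass bush centred on top of the bearing; set the red nut flat on the mat midway between the base plate and the oil can; and stand the blue cap, dome up, straight behind the nut (towards the mat's yellow edge) with their centres 75 mm apart. Leave the oil can where it stands.

Things in the scene. Friction and masses are not known exactly. Their poses are not given: they have to be found in the camera images.
- bearing_c (a point): Ball bearing: steel ring, outer diameter 52 mm, bore 25 mm, 20 mm high, with a dark groove and small balls on its top face; lies flat on the cardboard. Point: its centre, half-way up (10 mm above its underside). z up.
- bush_c (a point): Plain brass bush (tube): outer diameter 38 mm, bore 24 mm, 32 mm high, standing upright. Point: its centre, half-way up (16 mm above its underside). z up.
- nut_c (a point): Large hexagonal nut painted red: 46 mm across flats, 53 mm across corners, 24 mm high, 26 mm hole; lies flat. Point: its centre, half-way up (12 mm above its underside). Its x axis is square to one pair of flats (flats face every 60 degrees from x); z up.
- cap_c (a point): Blue plastic grease cap: solid round plug 44 mm in diameter, 30 mm high, straight sides for the lower 20 mm, then tapering to a slightly domed top; starts dome up. Point: its centre, half-way up (15 mm above its underside). z up.
- mat: Fixed dull green rubber mat, 230 mm (its x) by 350 mm (its y) by 4 mm thick, top 4 mm above the bench, with a 15 mm yellow stripe along one long edge. Origin: centre of its underside. Its +x points to the yellow edge ('behind'), which is the edge farther from the robot; y runs along the mat. May lie on the robot's left or right. The base plate and the oil can stand on it, centred on its long middle line, 120 mm either side of its centre; which is at which end changes.
- plate_top (a point): Fixed square grey metal base plate, 90 by 90 by 20 mm, near one end of the mat. Point: centre of its top face (24 mm above the bench); z up.
- oilcan: Copper oil can with a thin brass spout, loose, 0.5 kg: round base 70 mm in diameter, straight for 30 mm, then tapering to 72 mm high; the spout reaches 120 mm high and leans out 25 mm. Stands near the other end of the mat. Origin: centre of its underside; z up.
- card: Fixed brown cardboard sheet, 220 mm (its x) by 320 mm (its y), 3 mm thick, on the side of the bench opposite to the mat. The four parts lie on it in changing order with two pieces that are not wanted (a smaller bare steel nut and a narrow dark steel socket): six spots in 2 columns 120 mm apart along its x (60 mm either side of the middle) and 3 rows 100 mm apart along its y, each give or take 8 mm. Origin: centre of its underside.
Things that resemble listed ones, but are neither listed nor needed, are in the scene too. Leave any orange look-alike of the part that bears bearing_c alone. Of the things that look like the part that bears cap_c, the smaller one is meant.

How it is judged:
At the end, for the whole second after the job is handed in: Bearing flat on plate, within 15 mm of its centre; bush upright on bearing, within 10 mm; nut flat on mat within 15 mm of midway; cap upright on mat, 60-90 mm from nut on the yellow side, within 25 mm of the mat's cross middle line; can upright, moved under 15 mm; all at rest (horizontal distance between bearing_c and plate_top below 0.015 m and z of bearing_c in the frame of plate_top between 0.006 and 0.014 m and horizontal distance between bush_c and bearing_c below 0.01 m and z of bush_c in the frame of plate_top between 0.032 and 0.04 m and x of nut_c in the frame of mat between -0.015 and 0.015 m and y of nut_c in the frame of mat between -0.015 and 0.015 m and height (world z) of nut_c between 0.012 and 0.02 m and horizontal distance between cap_c and nut_c between 0.06 and 0.09 m and y of cap_c in the frame of mat between -0.025 and 0.025 m and x of cap_c in the frame of mat above 0.03 m and height (world z) of cap_c between 0.015 and 0.023 m and angle between each of bearing_c, bush_c, nut_c, cap_c, oilcan's own z axis and vertical below 0.1 rad and linear speed of each of bearing, bush, nut, cap below 0.02 m/s and distance of oilcan from where it was at the start of the episode below 0.015 m); the robot touches nothing.
It fails at once if The oil can is pushed more than 15 mm or tipped (distance of oilcan from where it was at the start of the episode above 0.015 m or angle between oilcan's own z axis and vertical above 0.3 rad).
It also fails if it takes over 112 s, if anything falls off the work surface, if the arm or the gripper's body presses on something with over 40 N, if the wrist force passes 120 N, or if a joint passes its speed limit or range.

### The arm

A 7-joint arm with a two-finger parallel gripper is mounted at the origin on the work surface. World frame = base frame: x ahead of the robot, y to its left, z up, the work surface at z = 0. Lengths are in m, angles in rad, forces in N, time in s.
With the tool pointing down it reaches from about 0.425 to 0.95 m from the base axis. Payload 4.7 kg.
Tool frame: the origin (TCP) lies between the finger pads; the fingertips stand 25 mm ahead of it and the grasp point (between the pads) lies 6 mm ahead of it; x points along the fingers, z is the direction in which the jaws open and shut, and the axes are right-handed (so a half turn about x gives the same grasp; the last joint's range is limited). The gripper opens to 85 mm and grips with 20 to 120 N. Pads are 22 mm wide; open, the fingers measure 114 mm over their backs; the gripper's body (76 mm by 85 mm) begins 54 mm behind the grasp point. The pads swing forward as they close: fully open they stand 13 mm farther back than shut.
Start: joints at [1.076, 0.469, -0.049, 1.532, 0.024, 1.141, -0.082], TCP at [0.303, -0.603, 0.234] pointing down, gripper open.
Joint ranges: [-2.59, 2.59], [-0.33, 1.99], [-1.39, 1.29], [0.1, 2.45], [-1.04, 4.18], [0.21, 1.99], [-2.66, 2.66]. Speed limits (rad/s): [2.57, 2.57, 3.14, 3.14, 3.14, 3.14, 3.14].

### API

Orientations are given as a 3x3 rotation matrix whose columns are the frame's x, y, z axes.
In Python, from rig import * gives the robot as it stands. Calls block until the motion is done:
- movep(position, orientation): joint-space move of the TCP to a pose.
- move_l(position, attitude=None, feed=0.15, until_force=None): straight line of the TCP; attitude=None keeps the orientation; feed is the mean speed in m/s. With until_force (N) it stops when the force on the tool has changed by that much, and returns True; else False.
- move_joints(angles): joint-space move.
- command_gripper(opening, newtons=None): finger opening in m; newtons is the grip in N (None keeps the last); returns when the fingers have stopped.
- sleep(seconds).
- inverse_kinematics(position, orientation): joint angles nearest the present ones, or None.
- sense(): the state.
- camera(name): name is "scene" or "side" or "wrist"; returns (picture, depth): 384x512x3 uint8, red, green, blue; 384x512 float32, m along the optical axis (not along the pixel's ray), 0 where there is no reading.
- camera_params(name): a dict with "K" (3x3 intrinsics, pixels), "position" and "rotation" of the camera in the world; the wrist camera has in their place "tool_from_camera" (4x4, takes a point from camera to tool coordinates, whose origin is the TCP and whose axes are the tool frame's). Camera axes: x right, y down, z forward; pixel columns grow to the right and rows downward; lengths in m; the calibration is good to about 2 mm. A picture is of the moment at which its call begins: read the wrist's pose just before it. camera_params takes no time and is no camera call.
A pose or a line that the arm cannot do raises Unreachable and nothing moves.
- finish_job(): hands the job in, once; it reports no verdict.
The state is a dict: "time_s": time; "joint_pos": joint angles; "qd": joint speeds; "joint_efforts": joint torques, N m; "position": TCP position; "tcp_rot": TCP orientation; "wrist_force": force on the tool from outside, world axes, zero at the start; "ft_torque": the same for the moment, N m; "finger_gap": finger opening in m.
Only numpy, scipy, OpenCV 4.12 (cv2) and the standard library are available. Lean on these libraries where they do the work, as an engineer would, in place of code of your own. Each camera call takes 0.05 s, during which the arm holds its last target.

## Working session

There is one attempt and no reset: what is moved stays moved. The work goes in short steps, each a Python script; the robot and the scene stay as the last script left them, time stands still between calls to the robot, and variables do not carry over. Pictures are saved under pics/ and viewed, and the job is handed in when it is done.

```bash
mkdir -p pics; ls
python3 - <<'E'
from rig import *
import cv2,numpy as np
for n in ["scene","side"]:
    p,d=camera(n); cv2.imwrite(f"pics/{n}0.png",p[:,:,::-1]); np.savez(f"{n}0.npz",p=p,d=d)
    print(n,camera_params(n))
print(camera_params("wrist")); s=sense(); print(s["time_s"],s["position"],s["tcp_rot"])
E
```

```text
pics
scene {'K': array([[400.79728805,   0.        , 251.16173941],
       [  0.        , 400.79728805, 195.9378954 ],
       [  0.        ,   0.        ,   1.        ]]), 'position': array([ 1.03793374, -0.02575382,  0.93654504]), 'rotation': array([[ 0.03692387,  0.86599026, -0.4986958 ],
       [ 0.99929434, -0.03543641,  0.01245293],
       [-0.00688787, -0.49880371, -0.86668761]])}
side {'K': array([[420.68383137,   0.        , 253.80888678],
       [  0.        , 420.68383137, 189.75560042],
       [  0.        ,   0.        ,   1.        ]]), 'position': array([0.19760054, 0.87026268, 0.90548787]), 'rotation': array([[-0.9345111 , -0.22765787,  0.27360721],
       [-0.35560362,  0.63027742, -0.69014233],
       [-0.01533212, -0.74224138, -0.66995721]])}
{'K': array([[321.22302057,   0.        , 259.5648625 ],
       [  0.        , 321.22302057, 193.03182286],
       [  0.        ,   0.        ,   1.        ]]), 'tool_from_camera': array([[ 4.90545383e-04, -2.82079960e-01,  9.59390773e-01,
        -1.40567423e-01],
       [-3.13618660e-04, -9.59390885e-01, -2.82079832e-01,
         7.13765273e-02],
       [ 9.99999831e-01, -1.62509890e-04, -5.59090308e-04,
        -5.43859221e-04],
       [ 0.00000000e+00,  0.00000000e+00,  0.00000000e+00,
         1.00000000e+00]])}
0.1 [ 0.30293279 -0.60263678  0.23306462] [[-8.22357450e-04  8.93468896e-01  4.49124322e-01]
 [ 1.53587213e-03  4.49125072e-01 -8.93467577e-01]
 [-9.99998482e-01 -4.49521883e-05 -1.74159533e-03]]
```

View pics/scene0.png

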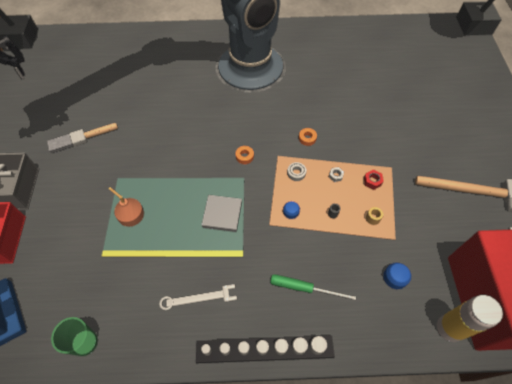

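View pics/side0.png

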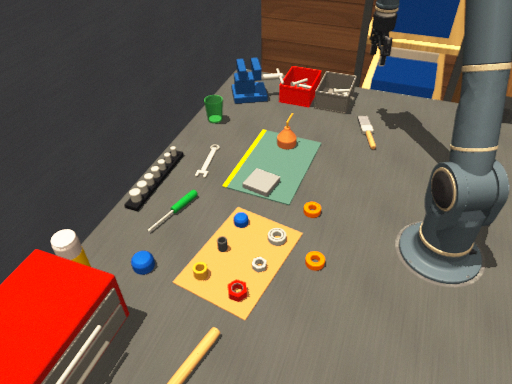

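The mat with the plate at (223,213) and the can at (128,211) is at −y. The card is at +y, and its parts sit at these pixels in the scene view:
- bearing (297,170)
- steel nut (337,174)
- red nut (374,179)
- small blue cap (291,210)
- socket (334,210)
- bush (375,215)

The larger blue cap at (398,275) and the orange rings are decoys. Next I'll get coarse positions.

```bash
cat > h.py <<'E'
import numpy as np,cv2
def cloud(d,K,R,t):
    v,u=np.mgrid[:d.shape[0],:d.shape[1]]
    c=np.stack([(u-K[0,2])/K[0,0]*d,(v-K[1,2])/K[1,1]*d,d],-1)
    P=c@R.T+t
    P[d<=0]=np.nan
    return P
def blobs(P,zlo,zhi,xr,yr,minpx=20):
    with np.errstate(invalid='ignore'):
        m=(P[...,2]>zlo)&(P[...,2]<zhi)&(P[...,0]>xr[0])&(P[...,0]<xr[1])&(P[...,1]>yr[0])&(P[...,1]<yr[1])
    n,l,st,_=cv2.connectedComponentsWithStats(m.astype(np.uint8))
    out=[]
    for i in range(1,n):
        if st[i,4]<minpx: continue
        out.append((l==i))
    return out
def topcentre(P,m,band=0.004):
    q=P[m]; zt=np.percentile(q[:,2],90); t=q[q[:,2]>zt-band]
    (c,s,a)=cv2.minAreaRect((t[:,:2]*1000).astype(np.float32))
    (cc,r)=cv2.minEnclosingCircle((t[:,:2]*1000).astype(np.float32))
    return zt,np.array(cc),r,np.array(c),s,a
E
python3 - <<'E'
from rig import *
from h import *
p=np.load("scene0.npz"); c=camera_params("scene")
P=cloud(p["d"],c["K"],c["rotation"],c["position"])
for m in blobs(P,0.012,0.2,(0.3,0.8),(-0.5,0.45)):
    v,u=np.where(m); zt,cc,r,rc,s,a=topcentre(P,m)
    print(int(u.mean()),int(v.mean()),m.sum(),"zt %.4f"%zt,cc.round(1),round(r,1),np.round(rc,1),np.round(s,1),round(a,1),p["p"][m].mean(0).astype(int))
for (u,v) in [(117,180),(243,180),(242,254),(105,254),(281,160),(394,173),(393,235),(273,226)]: print(u,v,P[v,u].round(4))
E
```

```text
307 136 136 zt 0.0219 [314.  159.4] 25.3 [318.6 158.9] [47.3 36.7] 88.0 [199 125  68]
244 153 200 zt 0.0220 [369.  -26.2] 26.1 [370.4 -26.2] [48.1 48.5] 88.4 [200 127  70]
296 170 228 zt 0.0248 [433.2 114.7] 26.3 [433.1 115.7] [49.  49.8] 83.7 [180 166 148]
336 172 125 zt 0.0228 [445.6 222.9] 19.8 [446.5 223.3] [33.8 36.9] 61.6 [179 166 149]
373 178 237 zt 0.0283 [467.2 321.4] 25.0 [468.7 320.7] [48.9 45.4] 55.8 [168  69  60]
419 179 59 zt 0.0256 [477.1 442.8] 10.4 [477.1 442.5] [13.4 18.1] 89.2 [178 139 100]
127 209 671 zt 0.0770 [ 539.8 -335.1] 18.4 [ 539.3 -334.2] [34.1 19.4] 38.5 [164 106  75]
221 212 1148 zt 0.0258 [552.6 -89.5] 60.8 [554.4 -89.8] [89.6 90.9] 79.2 [165 158 148]
291 208 224 zt 0.0330 [552.6  90.2] 18.5 [552.6  90.5] [33.5 36. ] 61.2 [ 67  95 147]
334 209 130 zt 0.0397 [562.7 199.2] 14.2 [562.7 198.6] [25.6 26.8] 82.9 [79 71 63]
374 214 195 zt 0.0357 [580.6 300.5] 19.0 [581.6 300.9] [36.  34.9] 87.7 [166 134  79]
397 274 536 zt 0.0398 [739.8 324.2] 25.2 [740.  326.2] [46.4 49. ] 67.9 [ 53  87 140]
299 284 559 zt 0.0259 [749.1  73.9] 49.8 [747.8  74.3] [99.5 21.2] 75.4 [ 96 148  99]
117 180 [ 0.4338 -0.3809  0.0012]
243 180 [ 0.4501 -0.0329  0.0043]
242 254 [ 0.6664 -0.0412  0.0041]
105 254 [ 0.6532 -0.381   0.0049]
281 160 [0.3863 0.0765 0.0022]
394 173 [ 0.4407  0.3879 -0.0016]
393 235 [0.6296 0.3433 0.0026]
273 226 [ 5.909e-01  4.080e-02 -1.000e-04]
```

```bash
cat >> h.py <<'E'
def Rt(a):
    c,s=np.cos(a),np.sin(a)
    return np.array([[0,-s,c],[0,c,s],[-1,0,0]],float)
def wristshot(name):
    from rig import sense,camera,camera_params
    s=sense(); p,d=camera("wrist"); c=camera_params("wrist"); T=c["tool_from_camera"]
    R=s["tcp_rot"]@T[:3,:3]; t=s["tcp_rot"]@T[:3,3]+s["position"]
    cv2.imwrite(f"pics/{name}.png",p[:,:,::-1]); P=cloud(d,c["K"],R,t)
    np.savez(name+".npz",p=p,d=d,P=P,K=c["K"],R=R,t=t); return p,d,P
def report(p,P,xr,yr,zlo=.012):
    for m in blobs(P,zlo,0.2,xr,yr,60):
        v,u=np.where(m); zt,cc,r,rc,s,a=topcentre(P,m)
        print(int(u.mean()),int(v.mean()),m.sum(),"zt %.4f"%zt,cc.round(1),round(r,1),np.round(rc,1),np.round(s,1),round(a,1),p[m].mean(0).astype(int))
E
python3 - <<'E'
from rig import *
from h import *
movep([0.58,-0.21,0.27],Rt(-np.pi/2)); sleep(.2)
p,d,P=wristshot("wm"); report(p,P,(.35,.8),(-.5,.1))
movep([0.54,0.20,0.25],Rt(-np.pi/2)); sleep(.2)
p,d,P=wristshot("wc"); report(p,P,(.35,.7),(0,.45))
print(sense()["time_s"],sense()["joint_pos"])
E
```

```text
24 15 1221 zt 0.0267 [739.   46.3] 24.0 [738.2  46.1] [46.6 20.1] 73.7 [ 28 101  40]
165 179 5254 zt 0.0258 [551.9 -92.5] 61.9 [552.1 -92.4] [90.2 90. ] 79.9 [150 137 122]
360 190 2958 zt 0.0856 [ 538.7 -341.3] 14.5 [ 537.4 -340.4] [28.7  7.9] 58.6 [147  80  40]
23 182 1124 zt 0.0333 [550.6  87.2] 19.1 [550.7  84. ] [38.  31.6] 1.7 [ 23  60 108]
35 265 381 zt 0.0247 [431.3  99.8] 22.0 [431.3  93. ] [44.  13.9] 0.3 [113 102  87]
170 130 836 zt 0.0365 [578.1 298. ] 18.9 [578.1 298. ] [36.9 36.8] 74.3 [142 111  37]
261 146 366 zt 0.0405 [560.7 196.5] 13.9 [560.6 196.5] [26.6 26.4] 0.6 [61 55 48]
355 153 1195 zt 0.0333 [549.8  88.3] 18.9 [550.3  88.3] [35.8 36.1] 74.7 [ 25  65 117]
163 221 1149 zt 0.0287 [466.4 317.9] 25.7 [466.3 317.9] [45.9 51.4] 27.7 [141  29  19]
62 215 373 zt 0.0260 [474.6 441.8] 12.4 [474.6 441.2] [17.9 20.4] 88.0 [137  97  55]
242 237 599 zt 0.0228 [444.1 221.1] 20.1 [444.  220.8] [39.2 36.4] 40.8 [114 101  86]
327 246 1129 zt 0.0246 [430.8 113.2] 26.0 [431.  113.6] [50.5 50.3] 2.4 [90 81 69]
3.8833 [-0.1523049   0.31636087 -0.34601641  1.74024059  0.11858355  1.105429
 -2.10826869]
```

View pics/wm.png

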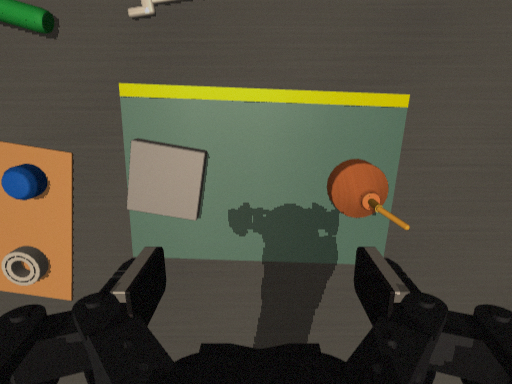

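View pics/wc.png

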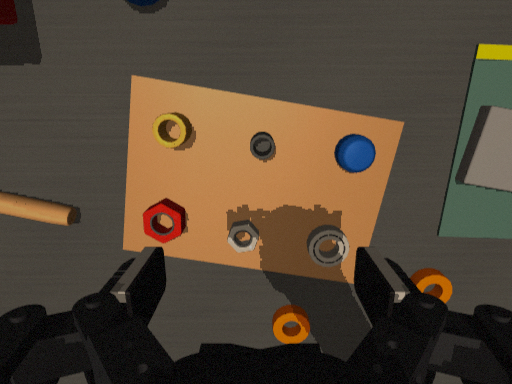

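The wrist views confirm the layout. In the card view the bearing is at (327,246), the red nut at (163,221), the bush at (170,130) and the cap at (355,153). The can and plate sit on the mat in the other view. Next I'll fit the mat frame and the plate, can and nut angles.

Run:
```python
from h import *
z=np.load("wm.npz"); p=z["p"];P=z["P"]
h=cv2.cvtColor(p,cv2.COLOR_RGB2HSV)
print(h[150,260],h[95,260])
ye=(h[...,0]>25)&(h[...,0]<35)&(h[...,1]>180)
gr=(h[...,0]>65)&(h[...,0]<90)&(h[...,1]>60)
for nm,m in (("y",ye),("g",gr),("all",ye|gr)):
    m=cv2.morphologyEx(m.astype(np.uint8),cv2.MORPH_OPEN,np.ones((3,3)))>0
    if nm=="all": m[:, :118]=0
    # re-project onto plane z=.004
    v,u=np.where(m); r=np.stack([(u-z["K"][0,2])/z["K"][0,0],(v-z["K"][1,2])/z["K"][1,1],np.ones(len(u))],-1)@z["R"].T
    s=(.004-z["t"][2])/r[:,2]; q=(z["t"]+r*s[:,None])[:,:2]*1000
    k=(q[:,0]>380)&(q[:,0]<720)&(q[:,1]<0)&(q[:,1]>-430);q=q[k]
    print(nm,len(q),cv2.minAreaRect(q.astype(np.float32)))
# can: radius circle of body at 10..30 mm
m=blobs(P,.012,.2,(.45,.65),(-.45,-.2),60)[0];q=P[m]
from scipy.optimize import least_squares
b=q[(q[:,2]>.008)&(q[:,2]<.034)]
f=least_squares(lambda c:np.hypot(b[:,0]-c[0],b[:,1]-c[1])-.035,[.55,-.33],loss="soft_l1",f_scale=.002);print("can",f.x,len(b))
# nut centre / flats
z=np.load("wc.npz");P=z["P"]
m=[m for m in blobs(P,.012,.2,(.43,.5),(.27,.36),60)][0];t=P[m];t=t[t[:,2]>.0255][:,:2]*1000
for a in range(-30,90,6):
    w=[]
    for k in (0,60,120):
        n=np.array([np.cos(np.radians(a+k)),np.sin(np.radians(a+k))]);s=t@n; w.append(s.max()-s.min())
    print(a,np.round(w,1),end=" ; ")
```

```text
[ 60  43 125] [ 31 227 207]
y 3650 ((654.8828735351562, -216.47640991210938), (350.7092590332031, 15.075128555297852), 87.74017333984375)
g 0 ((0.0, 0.0), (0.0, 0.0), 0.0)
all 3650 ((654.8828735351562, -216.47640991210938), (350.7092590332031, 15.075128555297852), 87.74017333984375)
can [ 0.54205534 -0.33230495] 303
-30 [47.2 46.7 46.3] ; -24 [48.2 48.5 47.8] ; -18 [49.3 49.8 49.3] ; -12 [50.2 50.7 50.5] ; -6 [50.6 51.1 51.1] ; 0 [51.  51.  51.4] ; 6 [50.9 50.6 51.1] ; 12 [50.2 49.7 50.3] ; 18 [48.9 48.4 48.9] ; 24 [47.1 46.6 47.2] ; 30 [46.7 46.3 47.2] ; 36 [48.5 47.8 48.2] ; 42 [49.8 49.3 49.3] ; 48 [50.7 50.5 50.2] ; 54 [51.1 51.1 50.6] ; 60 [51.  51.4 51. ] ; 66 [50.6 51.1 50.9] ; 72 [49.7 50.3 50.2] ; 78 [48.4 48.9 48.9] ; 84 [46.6 47.2 47.1] ;
```

```bash
cat >> h.py <<'E'
A=np.radians(-92.3)
def pick(xy,gap,z,N=40,up=0.17,a=A):
    from rig import *
    command_gripper(gap)
    movep([*xy,.10],Rt(a))
    hit=move_l([*xy,z],feed=.12,until_force=8)
    zz=sense()["position"][2]
    if hit: move_l([*xy,zz+.003])
    zz=sense()["position"][2]
    command_gripper(0,N); s=sense()
    print("hit",hit,"z",zz.round(4),"gap",s["finger_gap"],"t",s["time_s"])
    move_l([*xy,up],feed=.3); sleep(.1)
    s=sense();print("lifted gap",s["finger_gap"],"F",s["wrist_force"].round(2)); return zz
def place(xy,z,gap,clear=.17,up=0.17,a=A):
    from rig import *
    movep([*xy,up],Rt(a))
    move_l([*xy,z+.012],feed=.2); sleep(.1)
    hit=move_l([*xy,z-.002],feed=.03,until_force=4)
    s=sense();print("place hit",hit,"z",s["position"].round(4),"gap",s["finger_gap"],"F",s["wrist_force"].round(2))
    command_gripper(gap); sleep(.1)
    move_l([*xy,clear],feed=.25); print("t",sense()["time_s"])
E
python3 - <<'E'
from rig import *
from h import *
z=pick([.4309,.1133],.068,.027)
place([.552,-.0925],z+.021,.068)
p,d,P=wristshot("p1"); report(p,P,(.4,.7),(-.3,.1))
E
```

```text
Traceback (most recent call last):
  File "h.py", line 37
    from rig import *
                    ^
SyntaxError: import * only allowed at module level
```

```bash
sed -i '/^    from rig import \*$/d' h.py; sed -i '1i from rig import *' h.py
python3 - <<'E'
from rig import *
from h import *
z=pick([.4309,.1133],.068,.027)
place([.552,-.0925],z+.021,.068)
p,d,P=wristshot("p1"); report(p,P,(.4,.7),(-.3,.1))
E
```

```text
hit False z 0.0275 gap 0.00011094506350622573 t 6.45
lifted gap 9.294879882420205e-05 F [ 0.28  0.17 -0.63]
place hit False z [ 0.552  -0.0925  0.0463] gap 0.00020137775871813707 F [0.56 0.12 0.09]
t 10.9333
259 175 9398 zt 0.0257 [552.2 -92.2] 62.4 [551.9 -92.4] [90.1 90.3] 79.8 [148 135 121]
69 186 1895 zt 0.0333 [550.   86.1] 19.3 [550.1  84.1] [31.7 37. ] 89.3 [ 24  62 113]
486 179 587 zt 0.0362 [ 542.  -299.8] 13.3 [ 542.  -298.3] [ 3.5 26.6] 90.0 [87 44 22]
171 266 1338 zt 0.1983 [552.3 -54.4] 12.1 [553.9 -56.7] [22.7 14.2] 34.7 [26 24 21]
347 266 1330 zt 0.1981 [ 549.6 -129.7] 12.0 [ 551.5 -127.5] [14.1 22.6] 50.3 [25 23 21]
85 289 372 zt 0.0242 [440.1  93.9] 14.2 [440.4  93.4] [28.4 10.1] 25.2 [97 88 76]
```

```bash
ls pics
```

```text
p1.png
scene0.png
side0.png
wc.png
wm.png
```

Run:
```python
from rig import *
from h import *
movep([.48,.1133,.20],Rt(A)); sleep(.2)
p,d,P=wristshot("c2"); report(p,P,(.35,.7),(0,.35))
```

```text
53 77 1803 zt 0.0361 [578.  297.5] 19.4 [578.  297.8] [37.6 36.9] 74.1 [115  85  28]
281 98 1701 zt 0.0332 [549.9  87.9] 19.0 [549.6  88.3] [36.7 36.9] 19.3 [ 31  71 123]
164 92 771 zt 0.0403 [560.9 196.3] 13.9 [560.8 196.6] [27.4 27. ] 36.7 [47 43 37]
61 192 1831 zt 0.0287 [466.3 317.8] 26.0 [466.3 317.8] [46.  51.8] 27.8 [127  25  17]
158 208 885 zt 0.0227 [444.1 220.8] 20.1 [443.9 220.8] [36.  39.8] 9.4 [136 123 106]
260 216 1528 zt 0.0246 [430.8 112.9] 25.9 [430.9 112.7] [50.7 50.6] 88.1 [107  97  82]
```

View pics/c2.png

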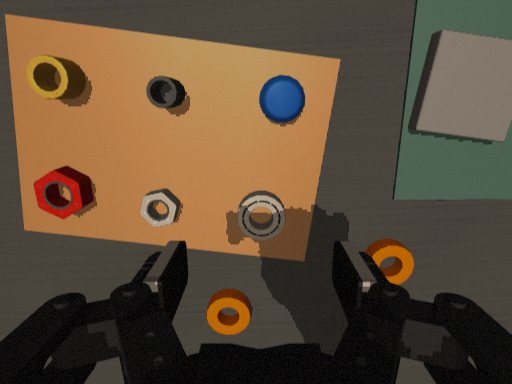

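Run:
```python
from rig import *
from h import *
def tips():
    p,d,P=wristshot("c3"); s=sense()
    T=(P-s["position"])@s["tcp_rot"]
    m=(P[...,2]>.08)
    q=T[m]; print(s["finger_gap"],"tip fwd",np.nanpercentile(q[:,0],[99,99.9,100]).round(4), "tcp",s["position"].round(4))
    k=q[q[:,0]>q[:,0].max()-.004]; print(k.min(0).round(4),k.max(0).round(4))
tips()
command_gripper(.052); tips(); command_gripper(.0); tips()
command_gripper(.068); print(sense()["tcp_rot"].round(3))
```

```text
0.06812230156895938 tip fwd [-0.0117 -0.0063 -0.0045] tcp [0.4804 0.1122 0.1997]
[-0.0085 -0.0108 -0.0398] [-0.0045  0.01    0.0404]
0.052257716367110886 tip fwd [-0.0094 -0.0031 -0.0011] tcp [0.48   0.1133 0.2   ]
[-0.0051 -0.0118 -0.0266] [-0.0011  0.0098  0.0259]
5.253502818015477e-05 tip fwd [-0.0108 -0.0037 -0.002 ] tcp [0.48   0.1133 0.2   ]
[-0.006   0.0056 -0.0122] [-0.002   0.0108  0.0114]
[[-0.     0.999 -0.04 ]
 [-0.    -0.04  -0.999]
 [-1.    -0.     0.   ]]
```

The closed fingers never touched the bearing. The wrist depth shows the tips about level with the TCP (−4 mm at a 68 mm gap, −1 mm at 52 mm), not 25 mm ahead of it as stated. I'll redo the pick lower, with a guarded descent.

Run:
```python
from rig import *
from h import *
z=pick([.4309,.1130],.068,.006)
p,d,P=wristshot("g1")
```

```text
hit False z 0.0067 gap 0.049847819421980556 t 15.7417
lifted gap 0.049728291329299686 F [-0.11 -0.29 -2.  ]
```

View pics/g1.png

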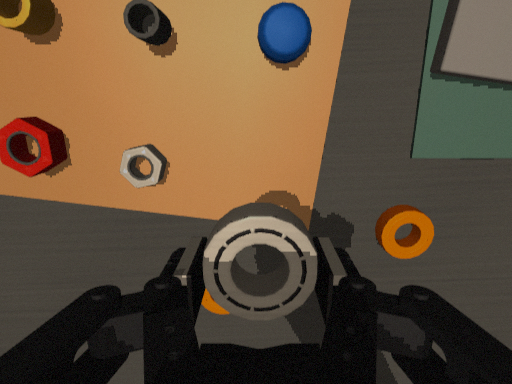

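The bearing is held at (261,262), between the pads. I'll check how it sits in the hand.

```bash
cat >> h.py <<'E'
def inhand(name,ztop):
    p,d,P=wristshot(name); s=sense(); T=(P-s["position"])@s["tcp_rot"]
    h=cv2.cvtColor(p,cv2.COLOR_RGB2HSV)
    m=(T[...,0]<.03)&(T[...,0]>-.04)&(abs(T[...,1])<.045)&(abs(T[...,2])<.024)&np.isfinite(T[...,0])&(h[...,2]>55)
    q=T[m]; zt=np.percentile(q[:,0],3); k=q[q[:,0]<zt+.004]
    (c,r)=cv2.minEnclosingCircle((k[:,1:]*1000).astype(np.float32))
    A_=np.c_[k[:,1:],np.ones(len(k))]; pl=np.linalg.lstsq(A_,k[:,0],rcond=None)[0]
    print("inhand top fwd",zt.round(4),"centre (ty,tz)",np.round(c,1),"r",round(r,1),"tilt",pl[:2].round(3),len(k)); return c
E
python3 - <<'E'
from h import *
inhand("g2",0)
E
```

```text
inhand top fwd -0.0175 centre (ty,tz) [-0.7 -0.4] r 26.0 tilt [ 0.008 -0.001] 6561
```

Run:
```python
from rig import *
from h import *
place([.5515,-.0925],.0067+.021,.068)
movep([.58,-.0925,.17],Rt(A)); sleep(.2)
p,d,P=wristshot("p1"); report(p,P,(.4,.7),(-.3,.1)); report(p,P,(.5,.6),(-.15,-.04),.032)
```

```text
place hit True z [ 0.5517 -0.0926  0.0281] gap 0.04974461067972247 F [-0.4  -0.91  4.29]
t 20.05
261 203 8847 zt 0.0448 [550.7 -92.1] 25.8 [550.9 -91.8] [50.5 51. ] 43.6 [125 114 101]
74 213 1788 zt 0.0332 [550.1  86.3] 18.8 [550.5  84. ] [36.5 32. ] 0.2 [ 23  61 111]
482 207 582 zt 0.0362 [ 542.8 -299.5] 13.8 [ 542.8 -297.9] [27.5  4.1] 0.1 [86 44 22]
171 266 1392 zt 0.1979 [580.1 -54.2] 11.7 [581.9 -56.7] [22.4 14. ] 35.1 [25 23 21]
347 266 1398 zt 0.1981 [ 576.7 -129.7] 12.1 [ 578.6 -127.7] [14.2 23. ] 49.9 [25 23 21]
260 213 2215 zt 0.0455 [550.7 -92.1] 25.8 [550.9 -91.8] [50.5 51. ] 43.6 [123 111  96]
171 266 1392 zt 0.1979 [580.1 -54.2] 11.7 [581.9 -56.7] [22.4 14. ] 35.1 [25 23 21]
347 266 1398 zt 0.1981 [ 576.7 -129.7] 12.1 [ 578.6 -127.7] [14.2 23. ] 49.9 [25 23 21]
```

View pics/p1.png

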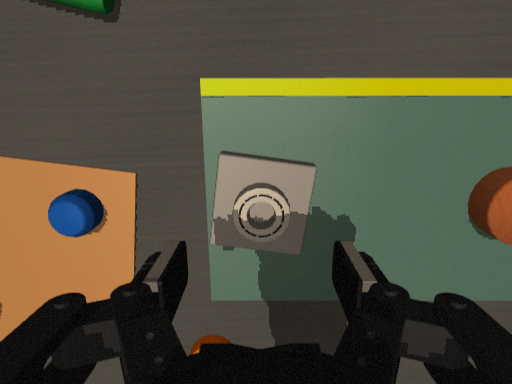

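The bearing lies flat on the plate, centred at (262,213), within about 1.5 mm. Next is the nut.

Run:
```python
from rig import *
from h import *
z=pick([.4663,.3178],.066,.008); inhand("g3",0); print(z)
```

```text
hit False z 0.0086 gap 0.04512356141884074 t 23.5833
lifted gap 0.04542077260487252 F [ 0.01 -0.26 -1.13]
inhand top fwd -0.0195 centre (ty,tz) [-0.6  0.1] r 26.4 tilt [ 0.007 -0.001] 5961
0.008574000282063742
```

View pics/g3.png

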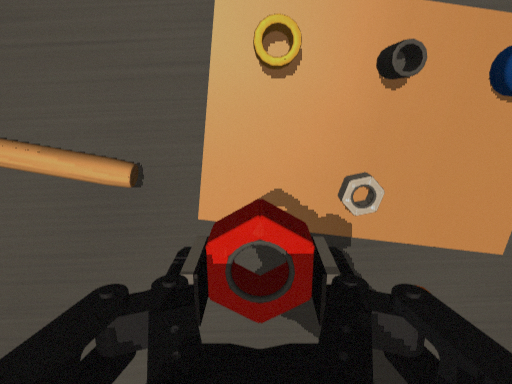

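The red nut is gripped on its flats and level, at about (260,262). I'll place it, then take the cap.

Run:
```python
from rig import *
from h import *
place([.5478,-.2122],.0086+.001,.064)
z=pick([.5500,.0883],.060,.010); inhand("g4",0); print(z)
```

```text
place hit True z [ 0.548  -0.2123  0.0101] gap 0.045238803669123896 F [-0.27 -0.14  4.68]
t 28.9917
hit False z 0.0106 gap 0.042261479168568726 t 31.575
lifted gap 0.04212250553036182 F [-0.04  0.87 -0.22]
inhand top fwd -0.0232 centre (ty,tz) [1.3 0.1] r 25.8 tilt [-0.042 -0.01 ] 4935
0.0105785467929931
```

View pics/g4.png

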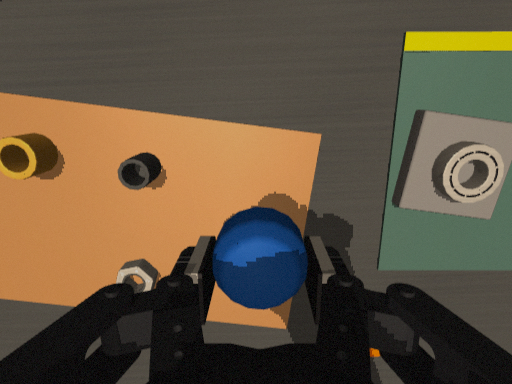

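The cap is held upright at (260,257). I'll place it 75 mm behind the nut, then pick the bush.

Run:
```python
from rig import *
from h import *
place([.6226,-.2152],.0106+.001,.060)
movep([.61,-.2122,.19],Rt(A)); sleep(.2)
p,d,P=wristshot("p2"); report(p,P,(.45,.72),(-.27,-.15))
z=pick([.5780,.2977],.056,.012); inhand("g5",0); print(z)
```

```text
place hit True z [ 0.6228 -0.2153  0.0124] gap 0.041944734698495675 F [-0.83  1.34  5.74]
t 36.2083
262 160 1620 zt 0.0343 [ 622.1 -214.6] 18.7 [ 622.2 -214.7] [36.3 36.2] 42.4 [ 31  76 133]
262 232 1541 zt 0.0296 [ 547.6 -211.9] 25.8 [ 547.7 -211.6] [51.  46.2] 57.8 [99 19 14]
191 254 235 zt 0.1995 [ 610.4 -178.6] 11.6 [ 611.1 -181.3] [23.2  6.8] 15.1 [26 25 22]
327 254 240 zt 0.1994 [ 607.8 -243.5] 11.8 [ 607.8 -244.7] [ 6.9 23.3] 88.0 [26 24 22]
hit False z 0.0127 gap 0.03727016305757648 t 39.9917
lifted gap 0.03737459558005004 F [-0.76  0.12 -1.39]
inhand top fwd -0.0338 centre (ty,tz) [ 3.1 -0. ] r 25.1 tilt [0.108 0.002] 328
0.012664847932564383
```

View pics/p2.png

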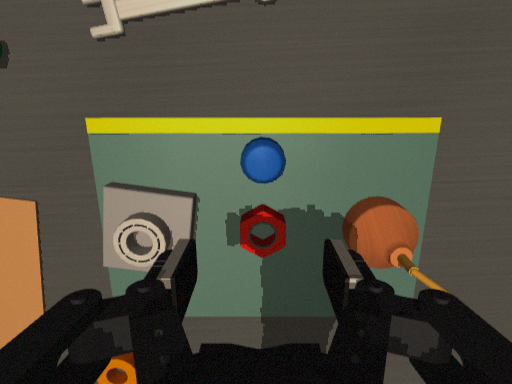

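View pics/g5.png

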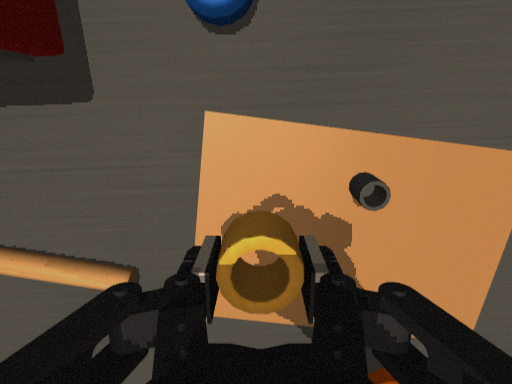

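The cap (262,160) and nut (262,232) are in place within 1 mm. The bush is held, but its fit was polluted by other points, so I'll check its top ring.

Run:
```python
from h import *
z=np.load("g5.npz");s=sense();T=(z["P"]-s["position"])@s["tcp_rot"]
h=cv2.cvtColor(z["p"],cv2.COLOR_RGB2HSV)
m=(T[...,0]<-.018)&(T[...,0]>-.032)&(abs(T[...,1])<.03)&(abs(T[...,2])<.0185)&(h[...,1]>120)
k=T[m];print(len(k),cv2.minEnclosingCircle((k[:,1:]*1000).astype(np.float32)),np.percentile(k[:,0],[5,50,95]))
k=k[k[:,0]<np.percentile(k[:,0],50)+.002]
print(cv2.minEnclosingCircle((k[:,1:]*1000).astype(np.float32)),np.linalg.lstsq(np.c_[k[:,1:],np.ones(len(k))],k[:,0],rcond=None)[0])
```

```text
3862 ((-0.5123745799064636, 1.315682053565979), 20.462018966674805) [-0.02307067 -0.02186751 -0.01909929]
((-0.5123723745346069, 1.341740608215332), 20.440263748168945) [ 0.00487073 -0.01630586 -0.02199614]
```

Run:
```python
from rig import *
from h import *
place([.5511,-.0922],.0127+.041,.054,up=.2,clear=.2)
movep([.60,-.16,.24],Rt(A)); sleep(.3)
p,d,P=wristshot("p3"); report(p,P,(.45,.72),(-.45,0)); report(p,P,(.5,.6),(-.15,-.04),.06); report(p,P,(.5,.6),(-.15,-.04),.036)
q,_=camera("scene"); cv2.imwrite("pics/s3.png",q[:,:,::-1])
```

```text
place hit True z [ 0.5513 -0.0923  0.0544] gap 0.03730012935469886 F [-1.59  0.23  5.98]
t 44.7667
309 141 1261 zt 0.0343 [ 621.8 -214.3] 18.9 [ 622.2 -213.9] [37.  35.8] 89.3 [ 31  77 136]
205 203 5696 zt 0.0743 [550.8 -91.6] 19.1 [552.6 -92.1] [37.6 34.7] 81.1 [146 129 102]
416 210 3688 zt 0.0917 [ 538.6 -340.9] 14.2 [ 537.8 -340.5] [28.4  7.7] 60.8 [153  84  41]
306 205 1184 zt 0.0297 [ 547.5 -211.6] 25.8 [ 547.4 -211.8] [45.5 51.1] 89.3 [133  27  19]
197 220 890 zt 0.0774 [550.8 -91.6] 19.1 [552.5 -91.9] [37.2 34.5] 81.1 [159 122  43]
200 214 1791 zt 0.0770 [550.8 -91.6] 19.1 [552.5 -91.9] [37.2 34.5] 81.1 [143 116  64]
```

View pics/p3.png

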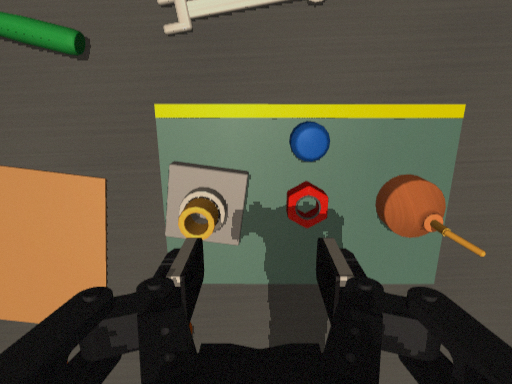

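View pics/s3.png

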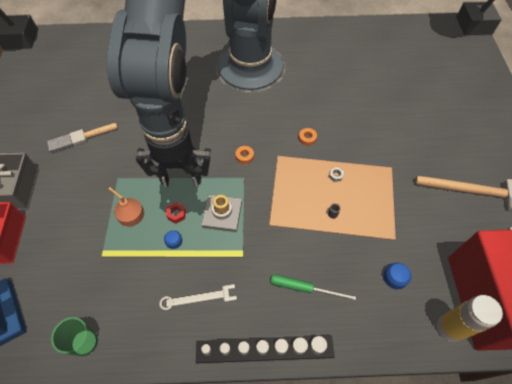

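Everything is in place: the bush is centred on the bearing at (198,221) in the wrist view, and the can hasn't moved. Handing in.

```bash
python3 -c "
from rig import *
print(sense()['time_s']); finish_job()"
```

```text
45.625
the job is handed in; nothing more can be done
```

All four parts are in position, and I handed the job in at about 45.6 s. No verdict came back; these are my last wrist-camera checks:

| Part | Result | Tolerance |
|---|---|---|
| Bearing | flat on the plate, about 1.5 mm from its centre | 15 mm |
| Bush | upright on the bearing, under 1 mm off centre | 10 mm |
| Nut | flat on the mat, within 1 mm of midway | 15 mm |
| Cap | dome up, about 74 mm behind the nut towards the yellow edge | 60–90 mm |
| Oil can | same reading as at the start, within 1 mm; standing upright | 15 mm |

- **First grasp failed:** on the first try at the bearing, the fingers closed above it without touching it. The wrist depth showed the fingertips about level with the TCP, not 25 mm ahead as stated. I picked lower after that, and each later grasp held first time.
- **Measurements that disagreed:**
  - The wrist and scene cameras differed by 2–3 mm on most parts.
  - Camera heights read about 1.5 mm too high.
  - The finger gap read 1–2 mm under the true part sizes.

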